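Latch the empty cell-test cradle open

ROBOT

A 6-joint arm with a two-finger parallel gripper is mounted at the origin on the work surface. World frame = base frame: x ahead of the robot, y to its left, z up, the work surface at z = 0. Lengths are in mm, angles in degrees, forces in N, time in s.
With the tool pointing down it reaches from about 350 to 850 mm from the base axis. Payload 8.1 kg.
Tool frame: the origin (TCP) lies midway between the tips of the shut fingers; the grasp point (between the pads) lies 19 mm behind it (hold_point_z is the distance from the TCP to the grasp point, in mm); z points along the fingers, y is the direction in which the jaws open and shut (so a half turn about z gives the same grasp; the last joint's range is limited). The gripper opens to 85 mm and grips with 20 to 120 N. Pads are 22 mm wide; open, the fingers measure 114 mm over their backs; the gripper's body (76 mm by 85 mm) begins 54 mm behind the grasp point. The pads swing forward as they close: fully open they stand 13 mm farther back than shut.
Start: joints at [-68.033, 7.471, 85.268, -0, 87.261, -4.893], TCP at [271.109, -535.262, 231.292] pointing down, gripper open.
Joint ranges: [-169.43, 169.43], [-51.17, 129.36], [1.28, 143.12], [-76.62, 256.62], [0, 156.53], [-152.29, 152.29]. Speed limits (degrees/s): [136.94, 136.94, 159.86, 180, 180, 180].

INTERFACE

Orientations are given as [roll, pitch, yaw] about the fixed x, y, z axes, in that order (R = Rz(yaw) Ry(pitch) Rx(roll)).
In Python, from bench import sense, snapshot, camera_params, hand_in, hold_point_z gives the robot as it stands.
- The arm moves only by the tool servo_tool, never from a script. Its argument "motion" is a list of rows, each a list of 7 numbers: the finger opening in mm, from 0 to 85.4, then the shift along the tool's x, y, z in mm, then the turn, a rotation vector about the tool's x, y, z in rad. A call has 1 to 10 rows; each row shifts and turns the pose as measured when the row begins, along the tool's axes as they then stand; what a row does not reach is not made up. A row lasts 1/10 s, in which the tool goes at most 50 mm and 8.59 degrees, less where a joint would pass 70% of its speed; a pose out of reach is approached as far as the arm can. A call with a gripper value outside its range is refused whole. The fingers move at their own pace and stop on an object; "force" is the grip in N (left out, the last holds). Time passes only in rows, so rows that do not move let the fingers close. It gives the time, the measured TCP pose, the force and the opening at its end, in the units of the state.
- sense(): the state, without advancing time (a new reading comes with each control period).
- snapshot(name): name is "side" or "top"; returns the picture (384x512x3 uint8, blue, green, red); there is no depth.
- camera_params(name): a dict with "fx", "fy", "cx", "cy" (pixels), "D" ([k1, k2, p1, p2, k3] as OpenCV has them; the pictures are not rectified), "R" (3x3) and "t" (3): a world point X has camera coordinates R X + t. Camera axes: x right, y down, z forward; pixel columns grow to the right and rows downward; lengths in mm; the calibration is good to about 2 mm. A picture is of the moment at which its call begins. camera_params takes no time and is no camera call.
- hand_in(): hands the job in, once; it reports no verdict.
The state is a dict: "time": time; "joint_pos": joint angles; "qd": joint speeds; "joint_efforts": joint torques, N m; "tool_pos": TCP position; "tcp_rot": TCP orientation; "ft_force": force on the tool from outside, world axes, zero at the start; "wrist_torque": the same for the moment, N m; "finger_gap": finger opening in mm.
Only numpy, scipy, OpenCV 4.12 (cv2) and the standard library are available. Lean on these libraries where they do the work, as an engineer would, in place of code of your own. Each camera call takes 0.05 s, during which the arm holds its last target. There are 200 camera calls.

TASK

Get the empty cell-test cradle (the one without a cell in it) ready for loading: with your fingertips push the red face of its sprung slide right back to the end stop, then let it go so that it springs back and latches on its stop pin at mid travel. Only push, never grip the slide's tab. Leave the cradle with the blue cell under test and the loose things around them alone, and finish with the hand clear.

Things in the scene. Friction and masses are not known exactly. Their poses are not given: they have to be found in the camera images.
- empty_cradle: fixed grey cell-test cradle with NO cell in it. Plate 270 x 80 mm (own x -140 to +130), 12 mm thick; origin under it on the bench. Own +x is the push direction, away from the robot. Along x: voltmeter -136 to -114 (30 mm high), fixed contact block -107 to -91 (40 high), white trough walls -89 to -33 (22 high), the slide, aluminium bridge +62 to +82 (52 wide, 58 high)
- empty_slide (a joint): travel of the empty cradle's sprung slide along the cradle's +x, m: 0 sprung forward (start), 0.030 latched by the stop pin, 0.055 at the rear end stop. Spring force 3 N at 0, 8 N at 0.055. A tooth on its bar lifts the stop pin (1 to 2 N more) and is past it at 0.045 or before; let go beyond that, the slide springs back and stops on the pin at 0.030. Let go too early it returns to 0
- empty_push (a point): centre of the upright flat red face to push on the empty cradle's slide; moves with it. The face looks to the cradle's -x, is 50 mm wide, z 40 to 74 mm above the bench (this point z 57 mm; 30 mm behind the cradle's origin along x at joint 0). The grey slide front below it (40 mm wide, z 14 to 40 mm) is flush with it; the gap ahead of it is 61 mm at joint 0
- empty_tab_shell: black shell backing the red face of the empty cradle's slide: 60 mm wide (5 mm beyond the red face each side), from 8 to 16 mm behind the red front, z 40 to 74 mm. Its origin is the cradle's origin at joint 0 and moves with the slide. Fingers touch it only if they grip or pull the tab
- empty_pin_top (a point): top of the brass head (18 mm diameter) of the empty cradle's stop pin, on the bridge 72 mm ahead of the cradle's origin; z 82 mm when down, up to 98 mm when lifted by the tooth; works by itself
- busy_cradle: the second, identical fixed cradle, with a blue cell lying in its trough; same sizes, origin and axes. Leave alone
- busy_slide (a joint): the same joint on the busy cradle, about 0.004 as the slide clamps the cell. Leave alone
- test_cell: blue cell under test, 65 mm long, 18.4 mm diameter, lying along the busy cradle's x between its contacts; origin on the underside at mid length. Leave alone
- cell_green: loose green cell standing upright on the bench, 18.4 mm diameter, 65 mm tall, 47 g; origin at the centre of its underside. Bystander
- cell_orange: loose orange cell, the same as the green one, also standing upright; origin at the centre of its underside. Bystander
- tape: loose black roll of tape lying flat, 90 mm outer and 56 mm inner diameter, 19 mm tall; origin at the centre of its underside. Bystander
- multimeter: loose yellow meter lying face up, 140 x 75 mm, 42 mm tall, x along its length; origin at the centre of its underside. Bystander

How it is judged (in metres and radians):
On the way, in this order (a step that is already met when the one before it is completed fails the run):
1. the empty cradle's slide is pushed back to its end stop by the fingers (value of joint empty_slide above 0.051 m and contact force between the fingers and empty_slide above 1 N), for 0.1 s.
2. the slide has sprung back and rests latched at mid travel, with nothing touching it (value of joint empty_slide between 0.026 and 0.034 m and velocity of joint empty_slide between -0.005 and 0.005 m/s and contact force between the fingers and empty_slide below 0.1 N), for 0.2 s.
At the end, for the whole second after the job is handed in: The empty cradle's slide rests latched between 26 and 34 mm of travel (nominal 30 mm); the busy cradle's slide still clamps its cell (travel 1 to 8 mm, cell within 6 mm of its place); each bystander is within 20 mm of its start and upright within 0.3 rad (value of joint empty_slide between 0.026 and 0.034 m and velocity of joint empty_slide between -0.005 and 0.005 m/s and value of joint busy_slide between 0.001 and 0.008 m and distance of test_cell from where it was at the start of the episode below 0.006 m and not (distance of cell_green from where it was at the start of the episode above 0.02 m or angle between cell_green's own z axis and vertical above 0.3 rad) and not (distance of cell_orange from where it was at the start of the episode above 0.02 m or angle between cell_orange's own z axis and vertical above 0.3 rad) and not (distance of tape from where it was at the start of the episode above 0.02 m or angle between tape's own z axis and vertical above 0.3 rad) and not (distance of multimeter from where it was at the start of the episode above 0.02 m or angle between multimeter's own z axis and vertical above 0.3 rad)); the robot touches nothing.
It fails at once if the slide's tab is gripped or pulled: the black shell behind and beside the red face pressed by the fingers (contact force between the fingers and empty_tab_shell above 2 N).
It fails at once if the busy cradle's slide or cell is disturbed (value of joint busy_slide above 0.01 m or distance of test_cell from where it was at the start of the episode above 0.01 m).
It fails at once if a loose bystander is moved more than 20 mm, tipped or lifted ((distance of cell_green from where it was at the start of the episode above 0.02 m or angle between cell_green's own z axis and vertical above 0.3 rad) or (distance of cell_orange from where it was at the start of the episode above 0.02 m or angle between cell_orange's own z axis and vertical above 0.3 rad) or (distance of tape from where it was at the start of the episode above 0.02 m or angle between tape's own z axis and vertical above 0.3 rad) or (distance of multimeter from where it was at the start of the episode above 0.02 m or angle between multimeter's own z axis and vertical above 0.3 rad)).
It also fails if it takes over 38 s, if anything falls off the work surface, if the arm or the gripper's body presses on something with over 40 N, if the wrist force passes 120 N, or if a joint passes its speed limit or range.

## Working session

There is one attempt and no reset: what is moved stays moved. The work goes in short steps, Python scripts to look and compute and a tool call to move; the robot and the scene stay as the last step left them, time stands still between calls to the robot, and variables do not carry over. Pictures are saved under pics/ and viewed, about 8 in all and at most 12, crops included, and the job is handed in when it is done.

Besides the shell and the picture viewer there is one more tool, called after "Emit:" by a JSON object that holds its "op" and its "data". servo_tool: Moves the arm, as the interface text tells. Its arguments: {"type":"object","properties":{"motion":{"type":"array"},"force":{"type":"number"}},"required":["motion"]}

```bash
mkdir -p pics; python3 - <<'E'
from bench import *
import cv2
for n in("top","side"):
    cv2.imwrite(f"pics/{n}0.png",snapshot(n)); p=camera_params(n); print(n,p)
s=sense();print(s['time'],s['tool_pos'],s['tcp_rot'],s['finger_gap'])
E
```

```text
top {'fx': 358.016507517805, 'fy': 358.016507517805, 'cx': 249.62164181176263, 'cy': 196.52125173646837, 'D': array([0.00327844, 0.        , 0.        , 0.        , 0.        ]), 'R': array([[-0.11578155, -0.99327342, -0.00159415],
       [-0.97289667,  0.11372946, -0.20133972],
       [ 0.2001667 , -0.02176048, -0.97952018]]), 't': array([166.57956124, 640.08940667, 812.69942483])}
side {'fx': 361.8960682026288, 'fy': 361.8960682026288, 'cx': 263.63546767537616, 'cy': 192.1803114042543, 'D': array([-0.11705686,  0.        ,  0.        ,  0.        ,  0.        ]), 'R': array([[-0.84129339, -0.54055478, -0.00509586],
       [-0.28367981,  0.44949073, -0.84704418],
       [ 0.46016433, -0.71116708, -0.53149805]]), 't': array([619.54076783, 198.62721312, 594.27765014])}
0.1 [ 270.94823871 -534.81036827  230.36478009] [-1.79907666e+02 -8.72225343e-03  2.68621951e+01] 85.07319321817576
```

View pics/top0.png

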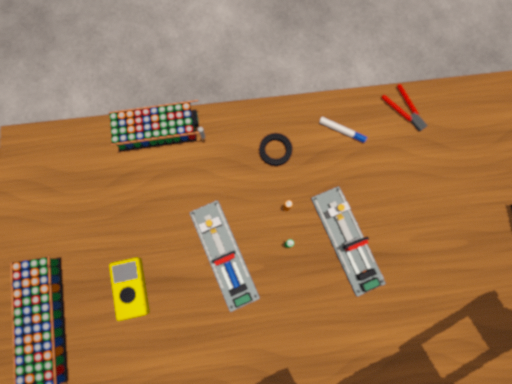

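View pics/side0.png

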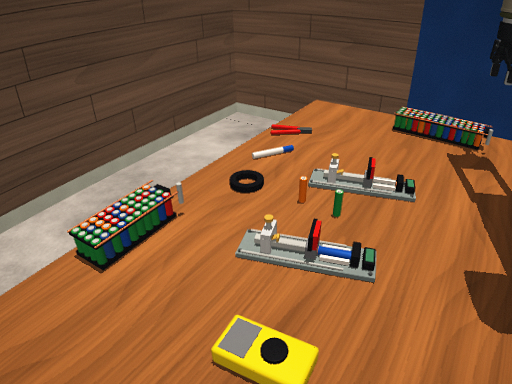

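The empty cradle is the right one in the top view: plate centre about (347,241), red face about (357,244). In the side view it is the far one, with red at about (371,170). The busy cradle, with the blue cell, is at top (224,255).

```bash
cat > h.py <<'E'
import numpy as np, cv2
from bench import *
def ray(n,uv):
    p=camera_params(n);K=np.array([[p['fx'],0,p['cx']],[0,p['fy'],p['cy']],[0,0,1]])
    q=cv2.undistortPoints(np.array(uv,float).reshape(-1,1,2),K,np.array(p['D'])).reshape(-1,2)
    d=np.c_[q,np.ones(len(q))]@p['R']; return -p['R'].T@p['t'],d
def plane(n,uv,z):
    c,d=ray(n,uv); return c+d*((z-c[2])/d[:,2])[:,None]
def pix(n,X):
    p=camera_params(n);K=np.array([[p['fx'],0,p['cx']],[0,p['fy'],p['cy']],[0,0,1]])
    return cv2.projectPoints(np.array(X,float).reshape(-1,1,3),cv2.Rodrigues(p['R'])[0],p['t'],K,np.array(p['D']))[0].reshape(-1,2)
E
python3 - <<'E'
from h import *
T=cv2.imread('pics/top0.png');S=cv2.imread('pics/side0.png')
def red(I,box):
    x0,y0,x1,y1=box;h=cv2.cvtColor(I,cv2.COLOR_BGR2HSV)
    m=((h[...,0]<5)|(h[...,0]>174))&(h[...,1]>190)&(h[...,2]>90)
    k=np.zeros_like(m);k[y0:y1,x0:x1]=m[y0:y1,x0:x1];return k
h=cv2.cvtColor(T,cv2.COLOR_BGR2HSV)
g=((h[...,1]<75)&(h[...,2]>90)).astype(np.uint8); 
for nm,b in(('empty',(300,175,395,305)),('busy',(180,190,268,320))):
    k=np.zeros_like(g);k[b[1]:b[3],b[0]:b[2]]=g[b[1]:b[3],b[0]:b[2]]
    k=cv2.morphologyEx(k,cv2.MORPH_CLOSE,np.ones((3,3)))
    c=max(cv2.findContours(k,0,1)[0],key=cv2.contourArea)
    P=plane('top',c.reshape(-1,2),12)[:,:2].astype(np.float32)
    r=cv2.minAreaRect(P);print(nm,'rect',r, cv2.boxPoints(r).round(1).tolist())
for n,I,b in(('top',T,(335,230,380,260)),('side',S,(360,150,385,190))):
    ys,xs=np.nonzero(red(I,b));uv=np.c_[xs,ys].astype(np.float32);print(n,len(xs),uv.mean(0),cv2.boxPoints(cv2.minAreaRect(uv)).round(1).tolist())
    print(plane(n,[uv.mean(0)],57)[0], plane(n,cv2.boxPoints(cv2.minAreaRect(uv)),74).round(1).tolist())
# bystanders (tops of cells) approx
for nm,uv,z in(('green',(290,243),65),('orange',(288,204),65),('tape',(276,149),19)):
    print(nm,plane('top',[uv],z)[0].round(1))
a=T[175:305,295:400];b=S[145:210,300:425]
cv2.imwrite('pics/c.png',np.hstack([cv2.resize(a,(420,520),interpolation=2),cv2.copyMakeBorder(cv2.resize(b,(375,195),interpolation=2),0,325,0,0,0)]))
E
```

```text
empty rect ((527.4794311523438, -143.4576416015625), (269.7381591796875, 82.92476654052734), 15.982019424438477) [[386.3999938964844, -140.6999969482422], [409.20001220703125, -220.5], [668.5999755859375, -146.1999969482422], [645.7000122070312, -66.5]]
busy rect ((527.1135864257812, 173.00521850585938), (269.5552673339844, 80.6793441772461), 17.041439056396484) [[386.3999938964844, 172.10000610351562], [410.1000061035156, 94.9000015258789], [667.7999877929688, 173.89999389648438], [644.2000122070312, 251.10000610351562]]
top 57 [357.0877 244.6842] [[346.6000061035156, 248.0], [365.70001220703125, 239.3000030517578], [366.8999938964844, 242.0], [347.79998779296875, 250.6999969482422]]
[ 509.17238011 -152.172375     57.        ] [[503.8, -121.0, 74.0], [518.7, -169.5, 74.0], [512.0, -171.2, 74.0], [497.2, -122.8, 74.0]]
side 66 [372.22726 167.68182] [[369.79998779296875, 178.0], [371.29998779296875, 157.8000030517578], [374.70001220703125, 158.10000610351562], [373.1000061035156, 178.1999969482422]]
[ 507.20792857 -152.34230789   57.        ] [[487.9, -67.5, 74.0], [518.4, -171.0, 74.0], [510.5, -174.4, 74.0], [480.8, -70.6, 74.0]]
green [531.4   8.6  65. ]
orange [6.257e+02 3.000e-01 6.500e+01]
tape [784.4   5.7  19. ]
```

View pics/c.png

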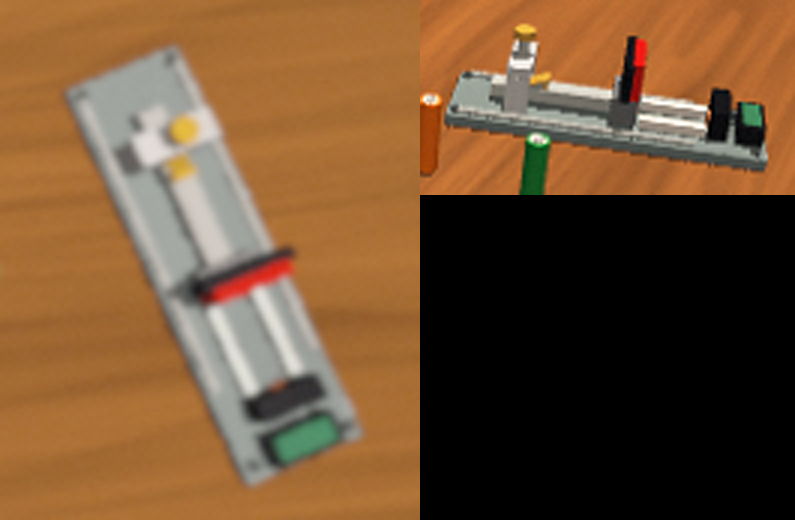

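Crop (picture 3): the trough is empty and the slide is at joint 0. The cradle origin is about (532,-142) with yaw 16.3°. That puts the red face at about (503.5,-150.5), which agrees with the red ray casts. I'll push with the shut fingers, tool x along the cradle's +x. First I turn 10.6° and travel high.

Emit:
{"op": "servo_tool", "data": {"motion": [[0, 0, 0, 0, 0, 0, 0.092], [0, 0, 0, 0, 0, 0, 0.092], [0, 35, -35, 0, 0, 0, 0], [0, 35, -35, 0, 0, 0, 0], [0, 35, -35, 0, 0, 0, 0], [0, 35, -35, 0, 0, 0, 0], [0, 35, -35, 0, 0, 0, 0], [0, 35, -35, 0, 0, 0, 0], [0, 35, -35, 0, 0, 0, 0], [0, 0, 0, 0, 0, 0, 0]]}}

```text
time: 1.1
tool_pos: [439.7, -224.2, 224.8]
tcp_rot: [-179.4, 0.1, 15.6]
ft_force: [-0.2, -0.1, -0.6]
finger_gap: 0.2
```

```bash
cat > st.py <<'E'
from h import *
O=np.array([532.3,-142.1]);a=np.radians(16.3);u=np.array([np.cos(a),np.sin(a)]);v=np.array([-u[1],u[0]])
def st():
    s=sense();d=np.array(s['tool_pos'][:2])-O;f=np.array(s['ft_force'])
    print('t',s['time'],'own',(d@u).round(1),(d@v).round(1),'z',round(s['tool_pos'][2],1),'rpy',np.round(s['tcp_rot'],2),'F',f.round(1),'gap',round(s['finger_gap'],1))
E
python3 -c "from st import *;st()"
```

```text
t 1.1 own -111.9 -52.8 z 224.8 rpy [-1.7935e+02  1.5000e-01  1.5570e+01] F [-0.2 -0.1 -0.6] gap 0.2
```

Emit:
{"op": "servo_tool", "data": {"motion": [[0, 26, -26, 0, -0.011, 0, -0.013], [0, 26, -26, 0, 0, 0, 0], [0, 0, 0, 35, 0, 0, 0], [0, 0, 0, 35, 0, 0, 0], [0, 0, 0, 0, 0, 0, 0]]}}

```text
time: 1.6
tool_pos: [476.7, -157.3, 153.2]
tcp_rot: [179.9, 0.1, 16.6]
ft_force: [-1.1, -0.5, 0.5]
finger_gap: -0.0
```

```bash
python3 - <<'E'
from st import *
st();I=snapshot('top');S=snapshot('side')
cv2.imwrite('pics/d.png',np.hstack([cv2.resize(I[170:310,290:400],(440,560)),cv2.copyMakeBorder(cv2.resize(S[90:210,320:430],(330,360)),0,200,0,0,0)]))
E
```

```text
t 1.6 own -57.6 1.0 z 153.2 rpy [1.7991e+02 1.3000e-01 1.6550e+01] F [-1.1 -0.5  0.5] gap -0.0
```

View pics/d.png

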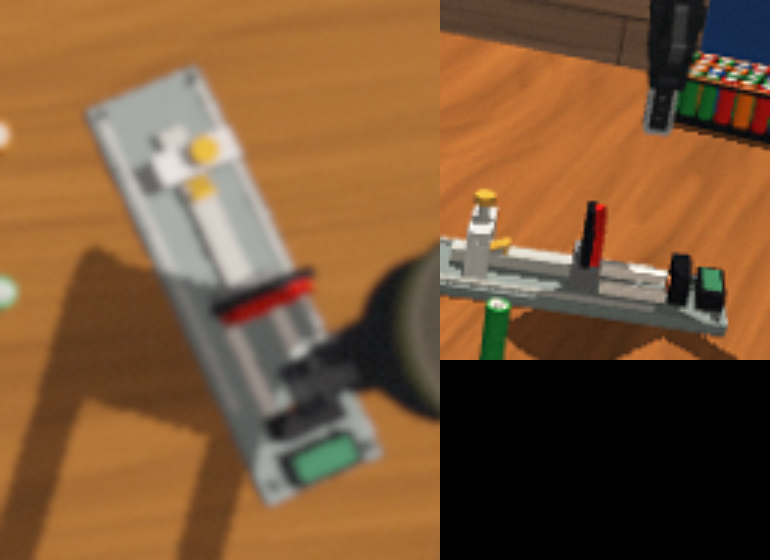

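Picture 4: the fingertips hang over the gap between the contact block and the red face. I'll descend to about z 50.

Emit:
{"op": "servo_tool", "data": {"motion": [[0, 0, 0, 30, 0, 0, 0], [0, 0, 0, 30, 0, 0, 0], [0, 0, 0, 25, 0, 0, 0], [0, 0, 0, 18, 0, 0, 0], [0, 0, 0, 0, 0, 0, 0]]}}

```text
time: 2.2
tool_pos: [487.4, -166.6, 65.5]
tcp_rot: [178.9, -0.9, 16.3]
ft_force: [-0.4, -0.3, 0.1]
finger_gap: 0.0
```

```bash
python3 -c "
from st import *
st();I=snapshot('side');cv2.imwrite('pics/e.png',cv2.resize(I[110:210,310:430],(720,600)))"
```

```text
t 2.2 own -50.0 -10.9 z 65.5 rpy [178.94  -0.93  16.27] F [-0.4 -0.3  0.1] gap 0.0
```

View pics/e.png

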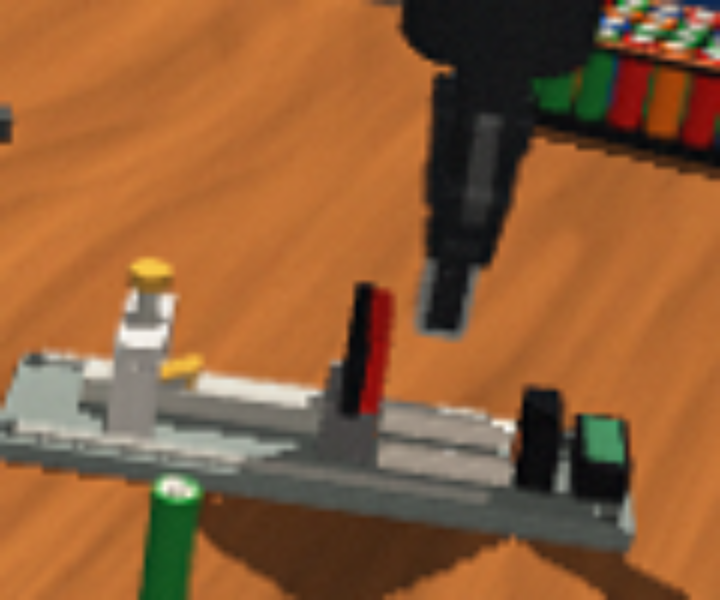

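Picture 5: the fingers are in front of the red face, still high, and have drifted 11 mm sideways. I'll correct that.

Emit:
{"op": "servo_tool", "data": {"motion": [[0, -4, -6, 0, 0.018, -0.016, 0], [0, -4, -5, 8, 0, 0, 0], [0, 0, 0, 7, 0, 0, 0], [0, 0, 0, 0, 0, 0, 0]]}}

```text
time: 2.65
tool_pos: [480.9, -160.6, 57.7]
tcp_rot: [179.6, -0.5, 16.2]
ft_force: [-0.3, -0.4, -0.1]
finger_gap: 0.3
```

```bash
python3 -c "
from st import *
st()"
```

```text
t 2.65 own -54.5 -3.3 z 57.7 rpy [179.62  -0.46  16.2 ] F [-0.3 -0.4 -0.1] gap 0.3
```

Emit:
{"op": "servo_tool", "data": {"motion": [[0, 0, -4, 6, 0.006, -0.008, 0], [0, 0, 0, 4, 0, 0, 0], [0, 5, 0, 0, 0, 0, 0], [0, 5, 0, 0, 0, 0, 0], [0, 0, 0, 0, 0, 0, 0]]}}

```text
time: 3.15
tool_pos: [490.4, -153.2, 47.0]
tcp_rot: [180.0, 0.0, 16.2]
ft_force: [0.7, 0.7, 0.7]
finger_gap: -0.1
```

```bash
python3 -c "
from st import *
st()"
```

```text
t 3.15 own -43.4 1.1 z 47.0 rpy [1.7998e+02 3.0000e-02 1.6210e+01] F [0.7 0.7 0.7] gap -0.1
```

Emit:
{"op": "servo_tool", "data": {"motion": [[0, 8, 0, 0, 0, 0, 0], [0, 8, 0, 0, 0, 0, 0], [0, 8, 0, 0, 0, 0, 0]]}}

```text
time: 3.45
tool_pos: [512.1, -146.8, 46.6]
tcp_rot: [-180.0, 0.4, 16.2]
ft_force: [-9.1, -2.6, 5.0]
finger_gap: -0.0
```

```bash
python3 -c "
from st import *
st();I=snapshot('side');cv2.imwrite('pics/f.png',cv2.resize(I[110:210,310:430],(720,600)))"
```

```text
t 3.45 own -20.7 1.2 z 46.6 rpy [-179.96    0.36   16.19] F [-9.1 -2.6  5. ] gap -0.0
```

View pics/f.png

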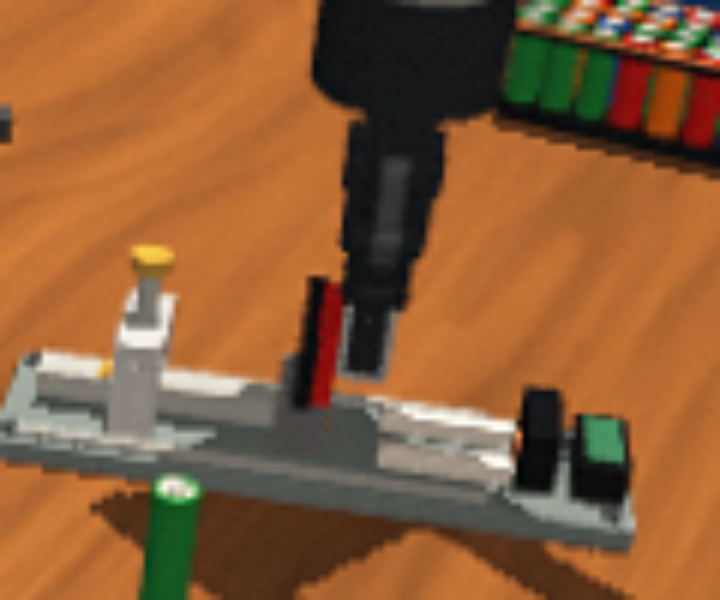

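Picture 6: the fingers are flat on the red face, the slide has moved about 20 mm and the pin is lifting. I'll continue to the end stop, about 34 mm more.

Emit:
{"op": "servo_tool", "data": {"motion": [[0, 8, 0, 0, 0, 0, 0], [0, 8, 0, 0, 0, 0, 0], [0, 8, 0, 0, 0, 0, 0], [0, 6, 0, 0, 0, 0, 0]]}}

```text
time: 3.9
tool_pos: [540.9, -138.5, 46.1]
tcp_rot: [-179.9, 0.7, 16.2]
ft_force: [-7.3, -1.6, 5.9]
finger_gap: 0.2
```

```bash
python3 -c "
from st import *
st()"
```

```text
t 3.9 own 9.2 1.0 z 46.1 rpy [-179.91    0.69   16.18] F [-7.3 -1.6  5.9] gap 0.2
```

Emit:
{"op": "servo_tool", "data": {"motion": [[0, 4, 0, 0, 0, 0, 0], [0, 4, 0, 0, 0, 0, 0], [0, 3, 0, 0, 0, 0, 0], [0, 3, 0, 0, 0, 0, 0]]}}

```text
time: 4.3
tool_pos: [545.5, -137.2, 46.3]
tcp_rot: [-179.7, 2.1, 16.2]
ft_force: [-23.2, -4.5, 17.6]
finger_gap: 0.1
```

```bash
python3 -c "
from st import *
st();I=snapshot('side');cv2.imwrite('pics/g.png',cv2.resize(I[110:210,310:430],(720,600)))"
```

```text
t 4.3 own 14.0 1.0 z 46.3 rpy [-179.71    2.07   16.19] F [-23.2  -4.5  17.6] gap 0.1
```

View pics/g.png

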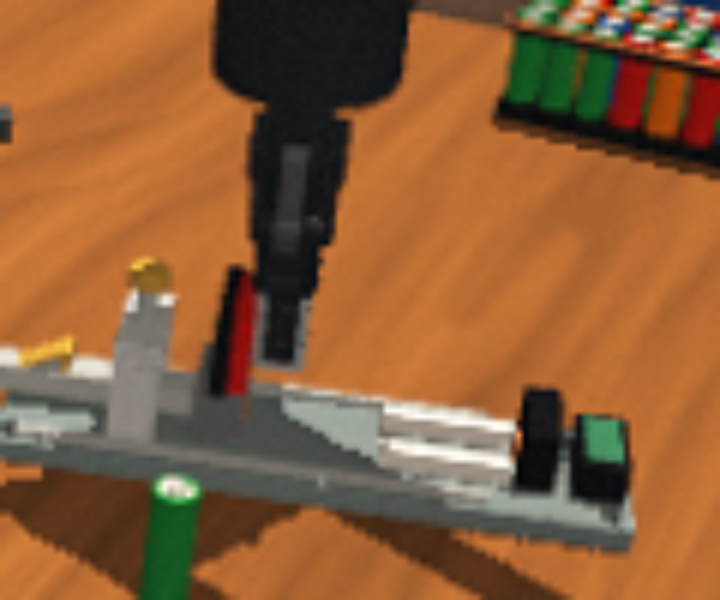

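Picture 7: the tooth is past the pin, which is down again. The force has risen to 23 N with the TCP at the predicted +14, so the slide is on the end stop. I'll hold briefly, then back away.

Emit:
{"op": "servo_tool", "data": {"motion": [[0, 3, 0, 0, 0, 0, 0], [0, 3, 0, 0, 0, 0, 0], [0, -15, 0, 0, 0, 0, 0], [0, -20, 0, 0, 0, 0, 0], [0, -15, 0, 0, 0, 0, 0], [0, 0, 0, 0, 0, 0, 0]]}}

```text
time: 4.95
tool_pos: [495.2, -151.2, 48.0]
tcp_rot: [-179.5, 3.1, 16.2]
ft_force: [0.6, 0.5, 1.3]
finger_gap: 0.1
```

```bash
python3 -c "
from st import *
st();I=snapshot('side');cv2.imwrite('pics/i.png',cv2.resize(I[110:210,310:430],(720,600)))"
```

```text
t 4.95 own -38.2 1.6 z 48.0 rpy [-179.48    3.11   16.16] F [0.6 0.5 1.3] gap 0.1
```

View pics/i.png

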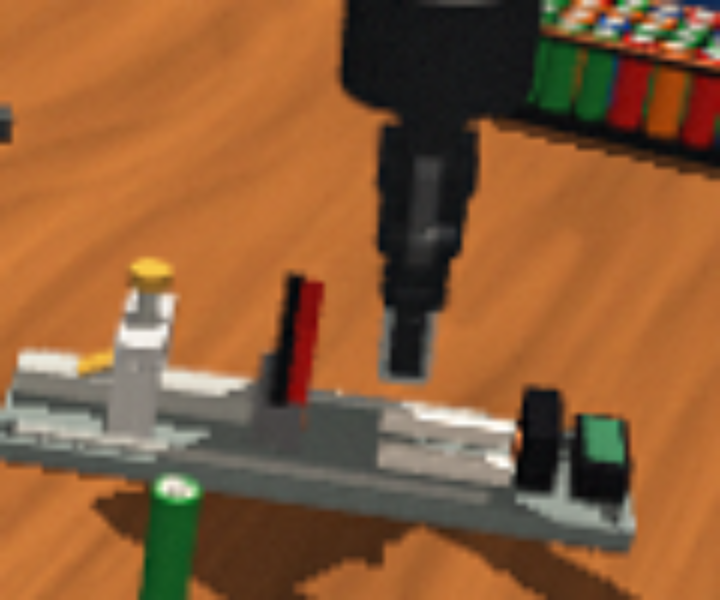

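Picture 8: the slide is latched at mid travel, with the pin down and a gap to the fingers. I'll back off a little and rise.

Emit:
{"op": "servo_tool", "data": {"motion": [[0, -8, 0, 0, 0, 0, 0], [0, -3, 0, -15, 0, 0, 0], [0, 0, 0, -25, 0, 0, 0], [0, 0, 0, -35, 0, 0, 0], [0, 0, 0, -35, 0, 0, 0], [0, 0, 0, -35, 0, 0, 0], [0, 0, 0, 0, 0, 0, 0], [0, 0, 0, 0, 0, 0, 0]]}}

```text
time: 5.8
tool_pos: [496.6, -152.3, 206.8]
tcp_rot: [-179.7, 2.7, 16.3]
ft_force: [0.2, -0.5, -0.5]
finger_gap: -0.0
```

```bash
python3 - <<'E'
from st import *
st();I=snapshot('side');S0=cv2.imread('pics/side0.png')
h=cv2.cvtColor(I,cv2.COLOR_BGR2HSV);m=((h[...,0]<5)|(h[...,0]>174))&(h[...,1]>190)&(h[...,2]>90)
ys,xs=np.nonzero(m[150:190,340:385]);print('red',xs.mean()+340,ys.mean()+150)
for q in(0,30,55):print(q,pix('side',np.r_[O+(q-30+3)*u,57])[0])
cv2.imwrite('pics/j.png',I)
E
```

```text
t 5.8 own -37.2 0.2 z 206.8 rpy [-179.67    2.68   16.28] F [ 0.2 -0.5 -0.5] gap -0.0
red 360.40625 166.078125
0 [372.20720274 168.18622985]
30 [360.25150438 166.59820215]
55 [350.37440342 165.29451658]
```

View pics/j.png

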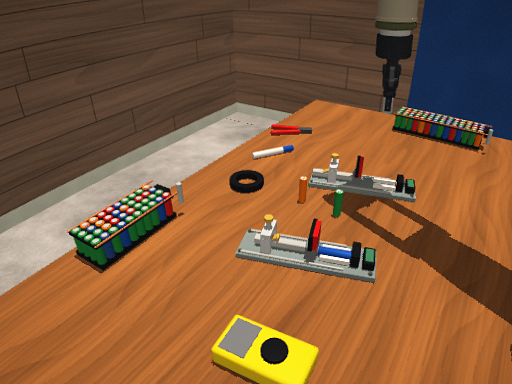

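Picture 9: the red face is at column 360.4, and 360.3 is predicted for 30 mm of travel. The bystanders and the busy cradle look unchanged, and the hand is clear.

```bash
python3 -c "
from bench import *
hand_in()"
```

```text
the job is handed in; nothing more can be done
```

I pushed the empty cradle's slide back to its end stop with the shut fingertips on the red face, let it go, and it latched at mid travel. I then raised the hand clear and handed the job in; no verdict was reported.

- **End stop:** the force rose to about 24 N with the TCP at own x +14.0 mm. That matches 55 mm of travel.
- **Latch:** after release the red face in the side view was at column 360.4, against 360.3 predicted for 30 mm. The pin was down again.
- **Surroundings:** by eye, the busy cradle and loose things had not moved in the last side picture; I did not measure them.
- **Hand:** it is at z 207 mm with the wrist force near zero. It finished at about 5.9 s of the 38 s allowed.

The only thing that went off plan was drift: the arm moved up to 11 mm sideways during the descent. I corrected this before touching the slide.

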